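Hold a capacitor down in the tester's sprung ring

ROBOT

A 6-joint arm with a two-finger parallel gripper is mounted at the origin on a cart in front of the work surface, level with it; the furniture and walls round the work are solid. World frame = base frame: x ahead of the robot, y to its left, z up, the work surface at z = 0. Lengths are in m, angles in degrees, forces in N, time in s.
With the tool pointing down it reaches from about 0.375 to 0.9 m from the base axis. Payload 3.1 kg.
Tool frame: the origin (TCP) lies on the centre line of the jaws, within the pads' length; the fingertips stand 11 mm ahead of it and the grasp point (between the pads) lies 8 mm behind it; z points along the fingers, y is the line along which they close (so a half turn about z gives the same grasp; the last joint's range is limited). The gripper opens to 87 mm and grips with 3 to 60 N. Pads are 19 mm wide; open, the fingers measure 117 mm over their backs; the gripper's body (75 mm by 190 mm) begins 51 mm behind the grasp point.
Start: joints at [-77.836, 30.224, 82.088, -0, 67.689, -10.227], TCP at [0.238, -0.578, 0.234] pointing down, gripper open.
Joint ranges: [-176.69, 176.69], [-43.24, 126.21], [12.49, 139.97], [-82, 262], [0, 151.66], [-163.58, 163.58]. Speed limits (degrees/s): [159.86, 159.86, 180, 180, 180, 180].

INTERFACE

Orientations are given as a 3x3 rotation matrix whose columns are the frame's x, y, z axes.
In Python, from rig import * gives the robot as it stands.
- The arm moves only by the shell command python3 -m inch 'ROWS'. ROWS is JSON, a list of rows, each an object of numbers: "gripper": the opening in per cent of the stroke, from 0 (shut) to 100 (fully open); "dx", "dy", "dz": the shift along the tool's x, y, z in mm; "turn": the turn about the tool's z in rad. A call has 1 to 12 rows; each row is the pose to reach, as a shift and turn from the pose commanded when the call began, along the tool's axes at that moment; what a row does not reach only later rows make up. A row lasts 1/10 s, in which the tool goes at most 50 mm and 8.59 degrees, less where a joint would pass 70% of its speed; a pose out of reach is approached as far as the arm can. A call with a gripper value outside its range is refused whole. The fingers move at their own pace and stop on an object; the grip force is fixed at half the most. Time passes only in rows, so rows that repeat a pose let the fingers close. It gives the time, the measured TCP pose, the force and the opening at its end, in the units of the state.
- read_state(): the state, without advancing time (a new reading comes with each control period).
- capture(name): name is "scene" or "top" or "wrist"; returns the picture (420x560x3 uint8, red, green, blue); there is no depth.
- get_calibration(name): a dict with "camera_matrix" (3x3 intrinsics, pixels), "world_to_cam" (4x4, takes a point from world to camera coordinates); the wrist camera has in their place "T_tool_cam" (4x4, takes a point from camera to tool coordinates, whose origin is the TCP and whose axes are the flange's). Camera axes: x right, y down, z forward; pixel columns grow to the right and rows downward; lengths in m; the calibration is good to about 2 mm. The wrist camera is an equidistant fisheye: a pixel r from the principal point sees the ray r / f radians off the axis. A picture is of the moment at which its call begins: read the wrist's pose just before it. get_calibration takes no time and is no camera call.
- hand_in(): hands the job in, once; it reports no verdict.
Trained networks look in the newest picture that a camera, given by its name, has taken for a name from the list of things; names that differ only in an ending like _2 or _b are one class to them, and where a whole thing is asked for, a point or a joint stands for the part that bears it (a point fixed in the world has none). Each returns a list of dicts, best first, with "score" (0 to 1); they miss things now and then, are a little off and sometimes report something else, mostly with a low value. They report only what shows in the picture. A call takes as long as a camera call. They do not tell look-alikes from the thing itself.
- recognise(camera, query): "extent" ([centre column, centre row, width, height] in pixels, round what is visible of it).
The state is a dict: "time_s": time; "joint_positions": joint angles; "qvel": joint speeds; "tau": joint torques, N m; "position": TCP position; "tcp_rot": TCP orientation; "force": force on the tool from outside, world axes, zero at the start; "moment": the same for the moment, N m; "opening": opening from 0.0 (shut) to 1.0 (fully open).
Only numpy, scipy, OpenCV 4.12 (cv2) and the standard library are available. Lean on these libraries where they do the work, as an engineer would, in place of code of your own. Each camera call takes 0.05 s, during which the arm holds its last target. There are 200 camera calls.

TASK

Take the blue can capacitor out of the parts tray, set it upright in the white sprung ring of the capacitor tester and push it down until the ring is fully down on its stops, so that the contact pins underneath press against the capacitor. Keep it there for two seconds for the measurement, and finish with the robot still holding the capacitor down. Leave the other parts in the tray and the things beside the tester standing where they are.

Things in the scene. Friction and masses are not known exactly. Their poses are not given: they have to be found in the camera images.
- cap_big: The capacitor: a plain upright cylinder, 25 mm diameter, 40 mm tall, blue with a pale stripe and grey top, about 35 g; it stands in the tray. Origin at the centre of its flat underside, z up. Hold it by its upper 20 mm: the lower 15 mm goes into the ring.
- ring_seat (a point): Centre of the floor of the ring's pocket, on which the capacitor's underside comes to stand; it moves with the ring: 56 mm above the bench with the ring up, 46 mm fully down. The pocket is round, open at the top, about 29 mm wide inside and 15 mm deep, its top 4 mm flared to about 40 mm; outside it is 46 mm across at the rim.
- ring (a joint): How far the ring is pushed down, m: 0 up (where the spring holds it), 0.010 fully down on its three brass stops. The ring slides straight down. The coil spring needs about 2 N to start and about 9 N at the bottom; the contact pins add about 4 N over the last 4 mm. It springs back up when let go.
- pin_a (a joint): How far contact pin A is pushed in, m: 0 out, 0.006 at most. It stands in a 16 mm hole in the pocket floor, 4.8 mm off the axis. A seated capacitor touches it once the ring is 6 mm down and pushes it in about 4 mm with the ring fully down.
- pin_b (a joint): The same for contact pin B, on the other side of the axis.
- tester: The capacitor tester, fixed on the bench: a flat slate-blue box 150 mm (x) by 110 mm (y), 28 mm high, with a small dark panel with a display at its -x end and the white sprung ring on its deck; origin at the centre of its underside. The ring's axis is 20 mm from it along its +x; its pocket stands on a white 84 mm flange, and nothing on the tester is higher than the pocket's rim.
- tray: The parts tray, fixed on the bench: black, open, 200 mm (x) by 280 mm (y) outside with a 5 mm rim beyond, walls 26 mm high, floor 3 mm thick; origin at the centre of its underside. Six parts stand in it in any order, in two rows of three, 75 mm (y) and 88 mm (x) apart give or take 15 mm; two low parts lie between the rows.
- relay_spare: Off-white box relay standing in the tray, 36 x 28 x 38 mm; origin at the centre of its underside. Leave it.
- battery_9v: Nine-volt block battery standing in the tray, black and amber, 18 x 26 x 46 mm; origin at the centre of its underside. Leave it.
- heatsink: Finned aluminium heatsink in the tray, 30 x 40 x 22 mm; origin at the centre of its underside. Leave it.
- knob_loose: Black control knob in the tray, 36 mm across, 27 mm high; origin at the centre of its underside. Leave it.
- fuse_holder: Small black fuse holder in the tray, 14 x 50 x 16 mm; origin at the centre of its underside. Leave it.
- terminal_strip: Green terminal block lying in the tray, 9 x 41 x 12 mm; origin at the centre of its underside. Leave it.
- croc_clip: Red crocodile clip lying in the tray, 9 x 50 x 10 mm; origin at the centre of its underside. Leave it.
- flux_bottle: Amber bottle with a nozzle, 36 mm diameter, 95 mm tall, standing at the tester's right (-y) side; origin at the centre of its underside. Leave it.
- solder_spool: Small reel of solder, 50 mm diameter, 34 mm tall, standing at the tester's right side nearer the robot; origin at the centre of its underside. Leave it.
There are look-alikes about, which are no part of the job. What is shaped like the cap_big but purple is not meant.

How it is judged:
By the outcome, as a careful person would: the job done as asked, in the order asked, and still so for the second after the job is handed in, while the arm keeps its last pose, push and grip.
It also fails if it takes over 45 s, if anything falls off the work surface, if the arm or the gripper's body presses on something with over 40 N, if the wrist force passes 120 N, or if a joint passes its speed limit or range.

## Working session

There is one attempt and no reset: what is moved stays moved. The work goes in short steps, Python scripts to look and compute and a shell command to move; the robot and the scene stay as the last step left them, time stands still between calls to the robot, and variables do not carry over. Pictures are saved under pics/ and viewed, on a budget of 10 in all, crops included, one or two more only if the job needs it, and the job is handed in when it is done.

```bash
mkdir -p pics
python3 - <<'E'
from rig import *
import cv2,numpy as np
s=read_state();print(s['time_s'],s['position'],s['tcp_rot'],s['opening'],s['force'])
for c in ['scene','top']:
    im=capture(c);cv2.imwrite(f'pics/{c}0.png',im[:,:,::-1])
    k=get_calibration(c);print(c,np.round(k['camera_matrix'],1).tolist(),np.round(k['world_to_cam'],4).tolist())
    for q in ['cap_big','ring','tester','tray']:
        print(q,[(round(d['score'],2),np.round(d['extent'],1).tolist()) for d in recognise(c,q)[:3]])
k=get_calibration('wrist');print({a:np.round(v,4).tolist() if not isinstance(v,str) else v for a,v in k.items()})
E
```

```text
0.0 [ 0.2379628  -0.57715594  0.23256186] [[ 9.24604544e-01  3.80928099e-01 -4.70112441e-04]
 [ 3.80928209e-01 -9.24602206e-01  2.11203433e-03]
 [ 3.69866223e-04 -2.13187563e-03 -9.99997659e-01]] 1.0013736670291342 [-0.31848922 -0.34158632  0.00255824]
scene [[497.6, 0.0, 279.7], [0.0, 497.6, 210.8], [0.0, 0.0, 1.0]] [[-0.7334, -0.6798, 0.0039, 0.3624], [-0.506, 0.5421, -0.6709, 0.2769], [0.4539, -0.494, -0.7416, 1.2096], [0.0, 0.0, 0.0, 1.0]]
cap_big [(0.66, [203.1, 295.5, 10.6, 20.8]), (0.59, [141.3, 312.9, 15.6, 19.6])]
ring [(0.96, [338.9, 156.6, 26.2, 21.9])]
tester [(0.66, [331.6, 169.0, 40.2, 40.6])]
tray [(0.56, [215.1, 273.7, 139.3, 110.0])]
top [[400.3, 0.0, 278.9], [0.0, 400.3, 204.9], [0.0, 0.0, 1.0]] [[-0.0159, -0.9998, -0.0069, 0.0393], [-0.9841, 0.0169, -0.1771, 0.5057], [0.1771, 0.004, -0.9842, 1.0789], [0.0, 0.0, 0.0, 1.0]]
cap_big [(0.64, [270.9, 237.5, 14.9, 11.6]), (0.63, [129.3, 202.6, 13.1, 11.0]), (0.43, [175.7, 225.3, 15.0, 8.6])]
ring [(0.85, [388.7, 202.3, 26.4, 30.4])]
tester [(0.83, [382.6, 212.8, 49.1, 58.6])]
tray [(0.8, [200.7, 213.2, 101.7, 75.6])]
{'camera_matrix': [[325.1923, 0.0, 277.763], [0.0, 325.1923, 210.5156], [0.0, 0.0, 1.0]], 'T_tool_cam': [[0.0001, -0.9554, -0.2953, 0.0809], [1.0, 0.0001, 0.0002, -0.0013], [-0.0002, -0.2953, 0.9554, -0.1513], [0.0, 0.0, 0.0, 1.0]]}
```

Run:
```python
import cv2,numpy as np
a=cv2.imread('pics/scene0.png')[100:370,80:400]; b=cv2.imread('pics/top0.png')[130:290,100:450]
a=cv2.resize(a,(400,338),interpolation=3)
b=cv2.resize(b,None,fx=800/350,fy=800/350,interpolation=3)
cv2.imwrite('pics/topc.png',b)
cv2.imwrite('pics/scenec.png',cv2.resize(cv2.imread('pics/scene0.png')[100:370,80:400],(711,600),interpolation=3))
```

```text
(no output)
```

View pics/topc.png

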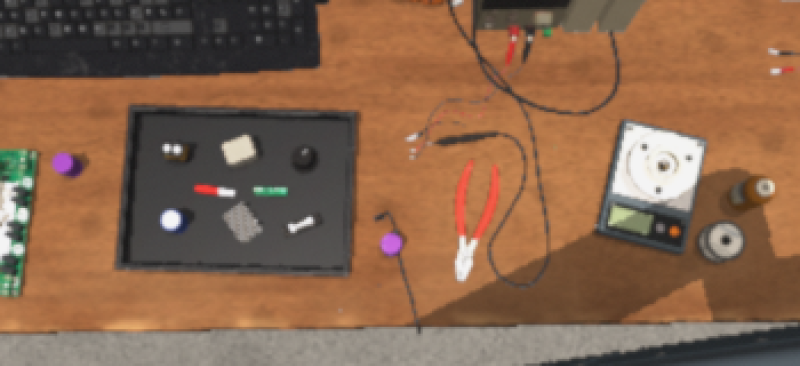

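View pics/scenec.png

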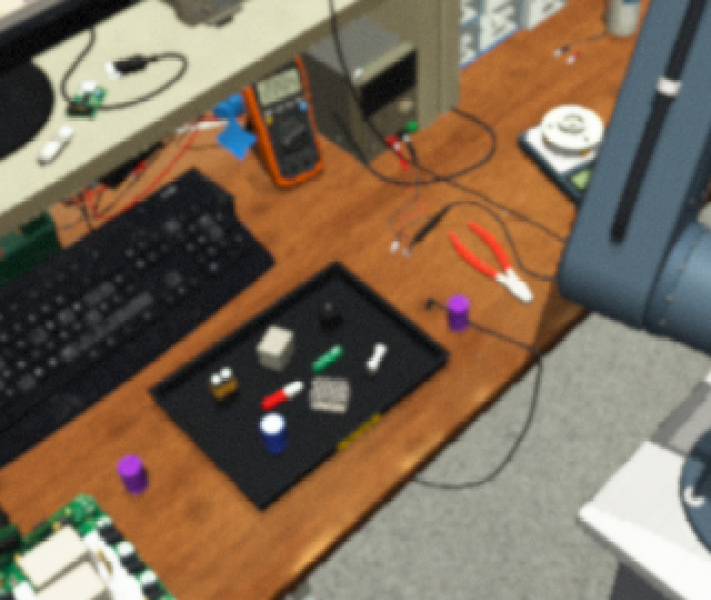

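The top view shows the blue capacitor at about (175,226) and the ring at about (390,202). In the scene view they are at about (203,295) and (338,157). The purple look-alikes stand outside the tray, to its left and right. Next I triangulate both.

```bash
cat > h.py <<'E'
from rig import *
import cv2,numpy as np
def ray(c,uv,T=None):
    k=get_calibration(c);K=np.array(k['camera_matrix'])
    if c=='wrist':
        d=(np.array(uv)-K[:2,2])/K[0,0];r=np.linalg.norm(d)+1e-12
        v=np.r_[d/r*np.sin(r),np.cos(r)]
        M=T@np.array(k['T_tool_cam'])
    else:
        v=np.linalg.inv(K)@[*uv,1];M=np.linalg.inv(k['world_to_cam'])
    v=M[:3,:3]@v
    return M[:3,3],v/np.linalg.norm(v)
def tri(rs):
    A=sum(np.eye(3)-np.outer(v,v) for o,v in rs);b=sum((np.eye(3)-np.outer(v,v))@o for o,v in rs)
    p=np.linalg.solve(A,b);return p,[float(np.linalg.norm(np.cross(p-o,v))) for o,v in rs]
def at(r,z): o,v=r;return o+v*(z-o[2])/v[2]
def tool():
    s=read_state();T=np.eye(4);T[:3,:3]=s['tcp_rot'];T[:3,3]=s['position'];return s,T
def totool(p):
    s,T=tool();return np.linalg.inv(T)@np.r_[p,1]
E
python3 - <<'E'
from h import *
for n,a,b in [('cap',(175.5,226),(203,295)),('ring',(390,202),(338,157))]:
    ra,rb=ray('top',a),ray('scene',b)
    print(n,tri([ra,rb]),at(ra,.04),at(ra,.06),at(rb,.06))
for u in [(622,122),(706,138),(686,250),(598,232)]: print('tester',at(ray('top',(u[0]/2.2857+100,u[1]/2.2857+130)),.028))
for u in [(130,107),(357,112),(350,273),(117,268)]: print('tray',at(ray('top',(u[0]/2.2857+100,u[1]/2.2857+130)),.026))
for u,h in [((750,192),.05),((720,241),.034),((765,187),.095)]: print('obst',at(ray('top',(u[0]/2.2857+100,u[1]/2.2857+130)),h))
s,T=tool()
for p in ([.39,.26,.1],[.45,-.27,.1]): print(totool(p)*1000, np.hypot(*p[:2]))
E
```

```text
cap (array([0.45380493, 0.32580535, 0.02156367]), [0.0008448670978807762, 0.00084486709788072]) [0.45209766 0.32144058 0.04      ] [0.44949055 0.3161333  0.06      ] [0.43139554 0.338767   0.06      ]
ring (array([ 0.50761409, -0.27908716,  0.05239601]), [0.0002333788510867491, 0.00023337885108665708]) [ 0.51006985 -0.28240076  0.04      ] [ 0.50641971 -0.27684377  0.06      ] [ 0.5026134  -0.27202822  0.06      ]
tester [ 0.56757089 -0.23799175  0.028     ]
tester [ 0.54517106 -0.34189276  0.028     ]
tester [ 0.40530279 -0.30713394  0.028     ]
tester [ 0.42924815 -0.20055818  0.028     ]
tray [0.59849512 0.38354828 0.026     ]
tray [0.58688695 0.09549571 0.026     ]
tray [0.38410714 0.1052756  0.026     ]
tray [0.39493178 0.39179346 0.026     ]
obst [ 0.47254411 -0.38310215  0.05      ]
obst [ 0.4150797  -0.34755454  0.034     ]
obst [ 0.47138749 -0.38430561  0.095     ]
[ 459.58804224 -716.78310265  133.57127619 1000.        ] 0.4687216658103186
[ 313.17162927 -203.88717538  133.52877777 1000.        ] 0.524785670536077
```

The capacitor is at about (0.453, 0.323) and the ring at about (0.507, -0.279), and both heights are plausible. I'll move over the ring first, since it is on the way, and take a wrist look there.

```bash
python3 -m inch '[{"dx":20,"dy":-10},{"dx":58,"dy":-30},{"dx":97,"dy":-51},{"dx":136,"dy":-72},{"dx":175,"dy":-92},{"dx":214,"dy":-113},{"dx":253,"dy":-133},{"dx":292,"dy":-154},{"dx":325,"dy":-172},{"dx":348,"dy":-183},{"dx":348,"dy":-183},{"dx":348,"dy":-183}]'
python3 - <<'E'
from h import *
s,T=tool();im=capture('wrist');np.save('T1.npy',T)
cv2.imwrite('pics/w1.png',im[:,:,::-1]);print(s['time_s'],s['position'],s['force'])
print([(round(d['score'],2),np.round(d['extent'],1).tolist()) for d in recognise('wrist','ring')[:3]])
E
```

```text
0.5 [ 0.23810649 -0.57782199  0.23350337] [-0.5628921  -1.0420624  -0.03868462]
[]invalid input
```

View pics/w1.png

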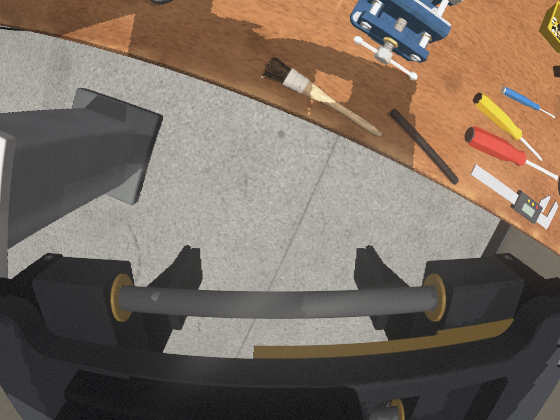

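The move was refused, probably because every row needs all five fields. The picture shows the floor, the bench edge and a vise ahead at about (400,30). I'll resend it with a small rise.

```bash
python3 -m inch '[{"gripper":60,"dx":20,"dy":-10,"dz":-20,"turn":0},{"gripper":60,"dx":58,"dy":-30,"dz":-50,"turn":0},{"gripper":60,"dx":97,"dy":-51,"dz":-50,"turn":0},{"gripper":60,"dx":136,"dy":-72,"dz":-50,"turn":0},{"gripper":60,"dx":175,"dy":-92,"dz":-50,"turn":0},{"gripper":60,"dx":214,"dy":-113,"dz":-40,"turn":0},{"gripper":60,"dx":253,"dy":-133,"dz":-20,"turn":0},{"gripper":60,"dx":292,"dy":-154,"dz":0,"turn":0},{"gripper":60,"dx":325,"dy":-172,"dz":0,"turn":0},{"gripper":60,"dx":348,"dy":-183,"dz":0,"turn":0},{"gripper":60,"dx":348,"dy":-183,"dz":0,"turn":0},{"gripper":60,"dx":348,"dy":-183,"dz":0,"turn":0}]'
python3 - <<'E'
from h import *
s,T=tool();im=capture('wrist');np.save('T1.npy',T)
cv2.imwrite('pics/w2.png',im[:,:,::-1]);print(s['time_s'],s['position'],s['force'])
print([(round(d['score'],2),np.round(d['extent'],1).tolist()) for d in recognise('wrist','ring')[:3]])
E
```

```text
time_s: 1.8
position: [0.4904, -0.2759, 0.2336]
tcp_rot: [[0.924, 0.382, -0.0], [0.382, -0.924, -0.001], [-0.0, 0.001, -1.0]]
force: [-0.0, -0.3, 0.4]
opening: 0.597
1.8 [ 0.49035198 -0.27588748  0.2336307 ] [-0.04376566 -0.29416273  0.41066316]
[(0.89, [287.1, 175.1, 81.8, 83.8]), (0.19, [309.9, 261.5, 37.0, 48.2])]
```

View pics/w2.png

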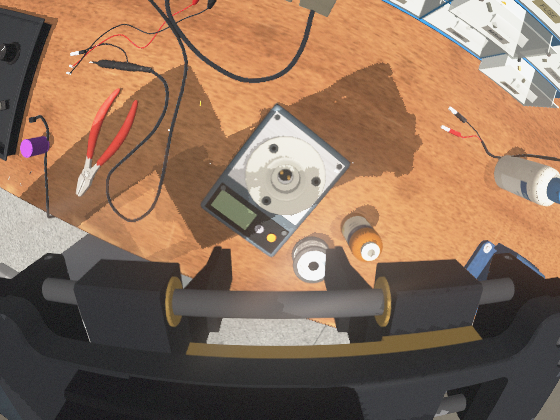

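The tester is clear at the image centre, with the ring pocket at about (286,175). The bottle (363,238) and the spool (313,262) stand beside it. Now on to the capacitor.

```bash
python3 - <<'E'
from h import *
T=np.load('T1.npy');
for uv in [(286,175),(287.1,175.1)]:
  r=ray('wrist',uv,T);print(at(r,.056),tri([r,ray('top',(390,202))]))
E
python3 -m inch '[{"gripper":60,"dx":8,"dy":-24,"dz":0,"turn":0},{"gripper":60,"dx":23,"dy":-69,"dz":0,"turn":0},{"gripper":60,"dx":39,"dy":-115,"dz":0,"turn":0},{"gripper":60,"dx":55,"dy":-162,"dz":0,"turn":0},{"gripper":60,"dx":71,"dy":-209,"dz":0,"turn":0},{"gripper":60,"dx":87,"dy":-256,"dz":0,"turn":0},{"gripper":60,"dx":103,"dy":-303,"dz":0,"turn":0},{"gripper":60,"dx":119,"dy":-350,"dz":0,"turn":0},{"gripper":60,"dx":135,"dy":-397,"dz":0,"turn":0},{"gripper":60,"dx":151,"dy":-444,"dz":0,"turn":0},{"gripper":60,"dx":167,"dy":-491,"dz":0,"turn":0},{"gripper":60,"dx":180,"dy":-530,"dz":0,"turn":0}]'
python3 -m inch '[{"gripper":60,"dx":10,"dy":-30,"dz":30,"turn":0},{"gripper":60,"dx":11,"dy":-36,"dz":50,"turn":0},{"gripper":60,"dx":11,"dy":-36,"dz":60,"turn":0},{"gripper":60,"dx":11,"dy":-36,"dz":60,"turn":0},{"gripper":60,"dx":11,"dy":-36,"dz":60,"turn":0}]'
python3 - <<'E'
from h import *
s,T=tool();im=capture('wrist');np.save('T2.npy',T)
cv2.imwrite('pics/w3.png',im[:,:,::-1])
print([(round(d['score'],2),np.round(d['extent'],1).tolist()) for d in recognise('wrist','cap_big')[:3]])
E
```

```text
[ 0.50917594 -0.27605587  0.056     ] (array([ 0.50814353, -0.27745348,  0.05351913]), [0.0012894279389183984, 0.0012894279389183468])
[ 0.50951415 -0.27714155  0.056     ] (array([ 0.50834066, -0.27839435,  0.05147511]), [0.0008827647385929752, 0.0008827647385929026])
time_s: 3.1
position: [0.4551, 0.2838, 0.2339]
tcp_rot: [[0.925, 0.38, 0.001], [0.38, -0.925, 0.0], [0.001, 0.0, -1.0]]
force: [0.6, -0.6, 0.3]
opening: 0.597
time_s: 3.6
position: [0.4521, 0.3189, 0.1741]
tcp_rot: [[0.925, 0.379, 0.001], [0.379, -0.925, 0.0], [0.001, 0.0, -1.0]]
force: [-0.3, 0.4, -0.4]
opening: 0.602
[(0.79, [164.0, 72.2, 30.8, 30.7]), (0.65, [271.3, 196.8, 25.0, 36.4])]
```

View pics/w3.png

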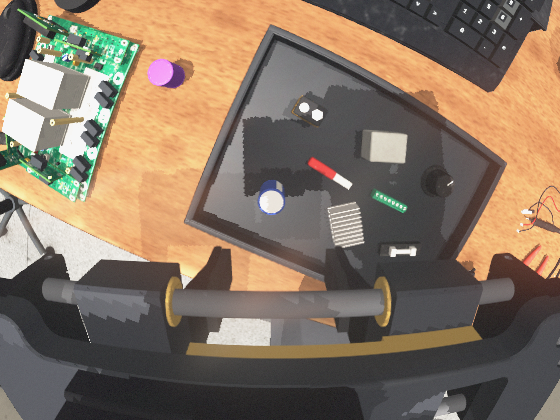

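The blue capacitor's top is at about (271,201), and the second detection is the right one (the first is a purple look-alike outside the tray). I'll segment it for precision.

Run:
```python
from h import *
im=cv2.imread('pics/w3.png');T=np.load('T2.npy')
c=im[175:225,245:300];
g=((c.min(2)>110)).astype(np.uint8);n,l,st,ce=cv2.connectedComponentsWithStats(g)
for i in range(1,n):
  if st[i,4]>40: print(st[i],ce[i]+[245,175])
hsv=cv2.cvtColor(c,cv2.COLOR_BGR2HSV);b=((hsv[...,1]>90)&(hsv[...,2]>70)|(g>0)).astype(np.uint8)
print('\n'.join(''.join('#' if g[i,j] else '+' if b[i,j] else '.' for j in range(8,46)) for i in range(0,50)))
r=ray('wrist',(271,201),T);print(at(r,.043));print(tri([r,ray('top',(175.5,225))]),tri([r,ray('scene',(203,292))]))
for z in (.043,): print(totool(at(r,z))*1000)
```

```text
[31  6  6 11 48] [278.5        185.66666667]
[   0   15   55   35 1603] [271.30754835 209.05115409]
......................................
......................................
......................................
......................................
......................................
...............++++++++...............
.............++++++++++##.............
...........++++++++++++####...........
..........+++++++++++++#####..........
..........+++++++++++++######.........
.........++++++++++++++######.........
........+++++++++++++++######.........
........+++++++++++++++######.........
........+++++++++++++++######.+.......
........+++++++++++++++++####.+.......
........++++++++#####+++++.##.+.......
.....#..+++++###########+++.#.+.......
...###.++++###############+++++.......
..####.+++#################++++.......
..####.++###################+++.......
######.+#####################++.......
#####.++#####################+++...###
#####.+#######################++.#####
#####++#######################.+######
#####+#########################+######
#####+###################
[... 530 characters left out ...]
########+####################
######################################
######################################
######################################
######################################
######################################
######################################
######################################
######################################
######################################
#####################################.
[0.45179169 0.32658217 0.043     ]
(array([0.4529976 , 0.32402508, 0.03955563]), [0.003077789248488458, 0.0030777892484881247]) (array([0.45035151, 0.32579318, 0.03804611]), [0.00038437863196772647, 0.0003843786319678618])
[   1.87465116   -7.04848781  131.74999585 1000.        ]
```

The capacitor is at (0.4515, 0.326) with its top at about 0.04, which matches 3 + 40 mm. Descend and grip with the TCP about 29 mm above its underside.

```bash
python3 -m inch '[{"gripper":60,"dx":2,"dy":-7,"dz":20,"turn":0},{"gripper":60,"dx":2,"dy":-7,"dz":55,"turn":0},{"gripper":60,"dx":2,"dy":-7,"dz":90,"turn":0},{"gripper":60,"dx":2,"dy":-7,"dz":120,"turn":0},{"gripper":60,"dx":2,"dy":-7,"dz":136,"turn":0},{"gripper":60,"dx":2,"dy":-7,"dz":141,"turn":0},{"gripper":60,"dx":2,"dy":-7,"dz":141,"turn":0},{"gripper":10,"dx":2,"dy":-7,"dz":141,"turn":0},{"gripper":10,"dx":2,"dy":-7,"dz":141,"turn":0},{"gripper":10,"dx":2,"dy":-7,"dz":141,"turn":0},{"gripper":10,"dx":2,"dy":-7,"dz":141,"turn":0},{"gripper":10,"dx":2,"dy":-7,"dz":141,"turn":0}]'
python3 - <<'E'
from h import *
im=capture('wrist');cv2.imwrite('pics/w4.png',im[:,:,::-1])
E
```

```text
time_s: 4.9
position: [0.4507, 0.3274, 0.0331]
tcp_rot: [[0.925, 0.381, 0.001], [0.381, -0.925, 0.0], [0.001, 0.0, -1.0]]
force: [-1.0, 0.3, 4.0]
opening: 0.281
```

View pics/w4.png

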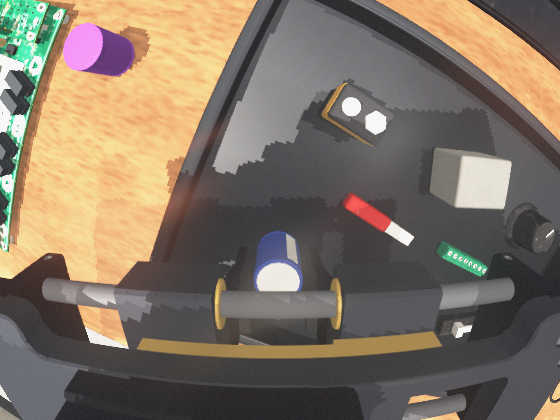

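Opening 0.281 × 87 ≈ 24.4 mm, so it is held. The picture shows the blue capacitor between the pads, upright, with its top at about (278,277). Lift and carry it to above the ring.

```bash
python3 - <<'E'
from h import *
s,T=tool();o,v=ray('wrist',(278,277),np.eye(4));z=-(.043-s['position'][2]);print((o+v*(z-o[2])/v[2])*1000)
E
python3 -m inch '[{"gripper":10,"dx":0,"dy":0,"dz":-15,"turn":0},{"gripper":10,"dx":0,"dy":0,"dz":-50,"turn":0},{"gripper":10,"dx":-4,"dy":13,"dz":-90,"turn":0},{"gripper":10,"dx":-14,"dy":45,"dz":-120,"turn":0},{"gripper":10,"dx":-27,"dy":88,"dz":-135,"turn":0},{"gripper":10,"dx":-40,"dy":132,"dz":-140,"turn":0},{"gripper":10,"dx":-54,"dy":177,"dz":-140,"turn":0},{"gripper":10,"dx":-68,"dy":222,"dz":-140,"turn":0},{"gripper":10,"dx":-82,"dy":267,"dz":-140,"turn":0},{"gripper":10,"dx":-96,"dy":312,"dz":-140,"turn":0},{"gripper":10,"dx":-109,"dy":357,"dz":-140,"turn":0},{"gripper":10,"dx":-120,"dy":390,"dz":-140,"turn":0}]'
python3 -m inch '[{"gripper":10,"dx":-10,"dy":30,"dz":0,"turn":0},{"gripper":10,"dx":-23,"dy":75,"dz":0,"turn":0},{"gripper":10,"dx":-37,"dy":120,"dz":0,"turn":0},{"gripper":10,"dx":-50,"dy":160,"dz":0,"turn":0},{"gripper":10,"dx":-57,"dy":185,"dz":0,"turn":0},{"gripper":10,"dx":-57,"dy":191,"dz":0,"turn":0},{"gripper":10,"dx":-57,"dy":191,"dz":0,"turn":0},{"gripper":10,"dx":-57,"dy":191,"dz":0,"turn":0}]'
python3 - <<'E'
from h import *
s,T=tool();im=capture('wrist');np.save('T5.npy',T);cv2.imwrite('pics/w5.png',im[:,:,::-1])
print([(round(d['score'],2),np.round(d['extent'],1).tolist()) for d in recognise('wrist','ring')[:3]],totool([.508,-.277,.056])*1000)
E
```

```text
[ 2.78991768 -1.12608702 -9.85232342]
time_s: 6.15
position: [0.4883, -0.0819, 0.1726]
tcp_rot: [[0.925, 0.379, 0.001], [0.379, -0.925, -0.001], [0.001, 0.001, -1.0]]
force: [-0.2, 0.1, -1.0]
opening: 0.282
time_s: 6.95
position: [0.5074, -0.2756, 0.1722]
tcp_rot: [[0.924, 0.382, -0.002], [0.382, -0.924, 0.002], [-0.001, -0.002, -1.0]]
force: [-0.2, 0.2, -0.1]
opening: 0.281
[(0.97, [282.4, 202.1, 95.9, 92.4])] [-1.81767023e-01  1.84982749e+00  1.16396992e+02  1.00000000e+03]
```

View pics/w5.png

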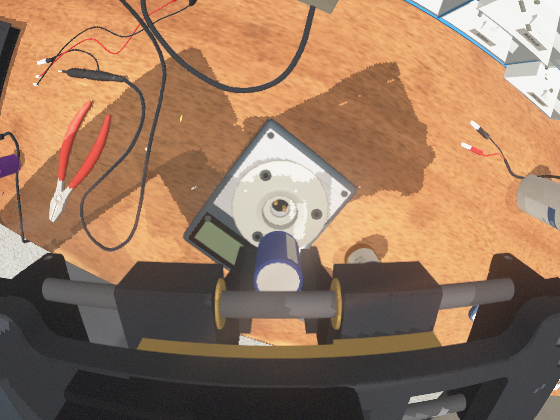

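The capacitor hangs upright in the grip, and the ring's pocket at about (280,208) is visible just beyond it. I'll enlarge that area to find its centre.

Run:
```python
import cv2
c=cv2.imread('pics/w5.png')[155:305,225:335];cv2.imwrite('pics/w5c.png',cv2.resize(c,None,fx=4,fy=4,interpolation=cv2.INTER_CUBIC))
```

```text
(no output)
```

View pics/w5c.png

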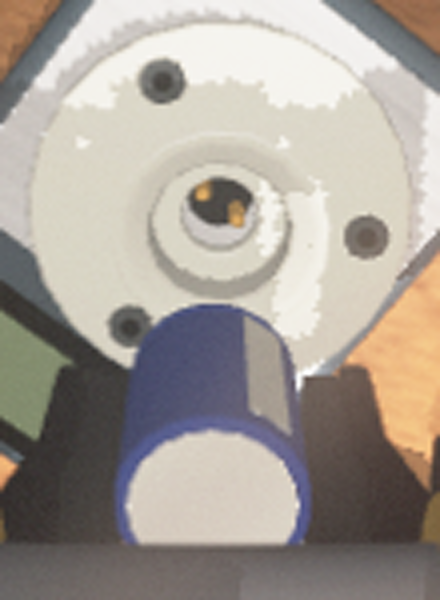

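The floor hole is centred at about crop (219,214), which is full-image (279.8,208.5). The capacitor's top is at about (278.5,280). I'll compute both in the tool frame.

Run:
```python
from h import *
T=np.load('T5.npy');zt=T[2,3]
def tl(uv,z): 
    o,v=ray('wrist',uv,np.eye(4));return (o+v*(z-o[2])/v[2])*1000
for z in (-.010,-.011): print('captop',tl((278.5,280),z))
print('hole',tl((279.8,208.5),zt-.056), 'hole world',at(ray('wrist',(279.8,208.5),T),.056))
T1=np.load('T1.npy');print(tri([ray('wrist',(279.8,208.5),T),ray('wrist',(286,175),T1)]), tri([ray('wrist',(279.8,208.5),T),ray('top',(390,202))]))
# predicted edges of cylinder at axis (x0,0) to check axis x
k=get_calibration('wrist');K=k['camera_matrix'];M=np.linalg.inv(k['T_tool_cam'])
def pj(p):
    c=M@np.r_[p,1];r=np.arctan2(np.hypot(c[0],c[1]),c[2]);a=c[:2]/np.hypot(c[0],c[1]);return K[0][0]*r*a+[K[0][2],K[1][2]]
for x0 in (-.002,0,.002,.004):
    print(x0,[np.round(((pj([x0+.0125*np.cos(t),.0125*np.sin(t),z]))-[225,155])*1,1)*4 for t,z in ((0,-.010),(0,.030),(np.pi/2,-.01),(-np.pi/2,-.01))])
```

```text
captop [  1.16521923  -0.87911136 -10.        ]
captop [  1.72913608  -0.881962   -11.        ]
hole [-1.10583054e-02  5.31945886e-01  1.16161498e+02] hole world [ 0.5073788  -0.27589615  0.056     ]
(array([ 0.5117566 , -0.27427596,  0.07156678]), [0.00024841946673681553, 0.0002484194667368102]) (array([ 0.50726236, -0.2767291 ,  0.05690996]), [0.0009906862034646557, 0.0009906862034647686])
-0.002 [array([221.2, 432.8]), array([219.2, 313.6]), array([320.8, 521.2]), array([121.2, 521.6])]
0 [array([221.6, 418. ]), array([219.2, 301.2]), array([321.6, 507.6]), array([120.4, 507.6])]
0.002 [array([221.6, 403.2]), array([219.2, 288.4]), array([322. , 493.6]), array([120. , 493.6])]
0.004 [array([221.6, 388. ]), array([219.6, 275.6]), array([322.8, 479.6]), array([119.6, 479.6])]
```

The capacitor axis is at tool (0, -0.9) and the pocket at (0, +0.5), so the shift is dy ≈ +1.4 mm. Descend into the flare first.

```bash
python3 -m inch '[{"gripper":10,"dx":0,"dy":1.4,"dz":15,"turn":0},{"gripper":10,"dx":0,"dy":1.4,"dz":40,"turn":0},{"gripper":10,"dx":0,"dy":1.4,"dz":60,"turn":0},{"gripper":10,"dx":0,"dy":1.4,"dz":70,"turn":0},{"gripper":10,"dx":0,"dy":1.4,"dz":74,"turn":0},{"gripper":10,"dx":0,"dy":1.4,"dz":77,"turn":0},{"gripper":10,"dx":0,"dy":1.4,"dz":77,"turn":0},{"gripper":10,"dx":0,"dy":1.4,"dz":77,"turn":0}]'
python3 -m inch '[{"gripper":10,"dx":0,"dy":0,"dz":1.5,"turn":0},{"gripper":10,"dx":0,"dy":0,"dz":3,"turn":0},{"gripper":10,"dx":0,"dy":0,"dz":4.5,"turn":0},{"gripper":10,"dx":0,"dy":0,"dz":6,"turn":0},{"gripper":10,"dx":0,"dy":0,"dz":6,"turn":0},{"gripper":10,"dx":0,"dy":0,"dz":6,"turn":0}]'
```

```text
time_s: 7.85
position: [0.5088, -0.2787, 0.0962]
tcp_rot: [[0.925, 0.381, 0.001], [0.381, -0.925, -0.0], [0.0, 0.001, -1.0]]
force: [-0.8, 1.1, -0.9]
opening: 0.277
time_s: 8.45
position: [0.5085, -0.2787, 0.0894]
tcp_rot: [[0.925, 0.381, -0.0], [0.381, -0.925, 0.0], [-0.0, -0.0, -1.0]]
force: [-0.3, -0.5, -0.3]
opening: 0.278
```

There is no contact force and the underside is at about 0.0595, below the flare, so it is inside the pocket. Keep going down to seat it and start pressing.

```bash
python3 -m inch '[{"gripper":10,"dx":0,"dy":0,"dz":2,"turn":0},{"gripper":10,"dx":0,"dy":0,"dz":4,"turn":0},{"gripper":10,"dx":0,"dy":0,"dz":6,"turn":0},{"gripper":10,"dx":0,"dy":0,"dz":7,"turn":0},{"gripper":10,"dx":0,"dy":0,"dz":7,"turn":0},{"gripper":10,"dx":0,"dy":0,"dz":7,"turn":0}]'
python3 -m inch '[{"gripper":10,"dx":0,"dy":0,"dz":1,"turn":0},{"gripper":10,"dx":0,"dy":0,"dz":2,"turn":0},{"gripper":10,"dx":0,"dy":0,"dz":3,"turn":0},{"gripper":10,"dx":0,"dy":0,"dz":4,"turn":0},{"gripper":10,"dx":0,"dy":0,"dz":4,"turn":0},{"gripper":10,"dx":0,"dy":0,"dz":4,"turn":0}]'
```

```text
time_s: 9.05
position: [0.5086, -0.2787, 0.0828]
tcp_rot: [[0.925, 0.381, 0.0], [0.381, -0.925, -0.0], [0.0, 0.0, -1.0]]
force: [-0.7, 0.5, 3.4]
opening: 0.28
time_s: 9.65
position: [0.5086, -0.2787, 0.0791]
tcp_rot: [[0.925, 0.381, 0.0], [0.381, -0.925, -0.0], [0.0, 0.0, -1.0]]
force: [-2.2, 1.2, 8.0]
opening: 0.28
```

```bash
python3 -m inch '[{"gripper":10,"dx":0,"dy":0,"dz":0.8,"turn":0},{"gripper":10,"dx":0,"dy":0,"dz":1.6,"turn":0},{"gripper":10,"dx":0,"dy":0,"dz":2.4,"turn":0},{"gripper":10,"dx":0,"dy":0,"dz":3,"turn":0},{"gripper":10,"dx":0,"dy":0,"dz":3,"turn":0},{"gripper":10,"dx":0,"dy":0,"dz":3,"turn":0}]'
python3 -m inch '[{"gripper":10,"dx":0,"dy":0,"dz":0.5,"turn":0},{"gripper":10,"dx":0,"dy":0,"dz":1,"turn":0},{"gripper":10,"dx":0,"dy":0,"dz":1,"turn":0},{"gripper":10,"dx":0,"dy":0,"dz":1,"turn":0}]'
```

```text
time_s: 10.25
position: [0.5086, -0.2787, 0.0767]
tcp_rot: [[0.925, 0.381, 0.0], [0.381, -0.925, -0.0], [0.0, 0.001, -1.0]]
force: [-2.5, 2.0, 11.3]
opening: 0.278
time_s: 10.65
position: [0.5086, -0.2787, 0.0761]
tcp_rot: [[0.925, 0.381, 0.001], [0.381, -0.925, -0.001], [0.0, 0.001, -1.0]]
force: [-2.9, 1.4, 12.8]
opening: 0.275
```

```bash
for i in 1 2; do python3 -m inch '[{"gripper":10,"dx":0,"dy":0,"dz":0.5,"turn":0},{"gripper":10,"dx":0,"dy":0,"dz":1,"turn":0},{"gripper":10,"dx":0,"dy":0,"dz":1,"turn":0},{"gripper":10,"dx":0,"dy":0,"dz":1,"turn":0}]' | grep -E 'pos|force|time'; done
```

```text
time_s: 11.05
position: [0.5087, -0.2787, 0.076]
force: [-3.4, 3.4, 19.3]
time_s: 11.45
position: [0.5087, -0.2787, 0.0759]
force: [-4.5, 4.0, 24.2]
```

The TCP has stopped at 0.0759 while the force rises from 13 to 24 N, so the ring is on its stops. Ease off slightly, hold for more than 2 s, and look.

```bash
for i in 1 2; do python3 -m inch '[{"gripper":10,"dx":0,"dy":0,"dz":0,"turn":0},{"gripper":10,"dx":0,"dy":0,"dz":0,"turn":0},{"gripper":10,"dx":0,"dy":0,"dz":0,"turn":0},{"gripper":10,"dx":0,"dy":0,"dz":0,"turn":0},{"gripper":10,"dx":0,"dy":0,"dz":0,"turn":0},{"gripper":10,"dx":0,"dy":0,"dz":0,"turn":0},{"gripper":10,"dx":0,"dy":0,"dz":0,"turn":0},{"gripper":10,"dx":0,"dy":0,"dz":0,"turn":0},{"gripper":10,"dx":0,"dy":0,"dz":0,"turn":0},{"gripper":10,"dx":0,"dy":0,"dz":0,"turn":0},{"gripper":10,"dx":0,"dy":0,"dz":0,"turn":0},{"gripper":10,"dx":0,"dy":0,"dz":0,"turn":0}]' | grep -E 'pos|force|time|open'; done
python3 - <<'E'
from h import *
a=capture('wrist')[:,:,::-1];cv2.imwrite('pics/w6.png',cv2.resize(a[130:330,150:410],None,fx=3,fy=3,interpolation=2))
E
```

```text
time_s: 12.65
position: [0.5087, -0.2788, 0.0759]
force: [-5.9, 3.6, 24.8]
opening: 0.28
time_s: 13.85
position: [0.5087, -0.2787, 0.0759]
force: [-5.3, 2.6, 24.8]
opening: 0.279
```

View pics/w6.png

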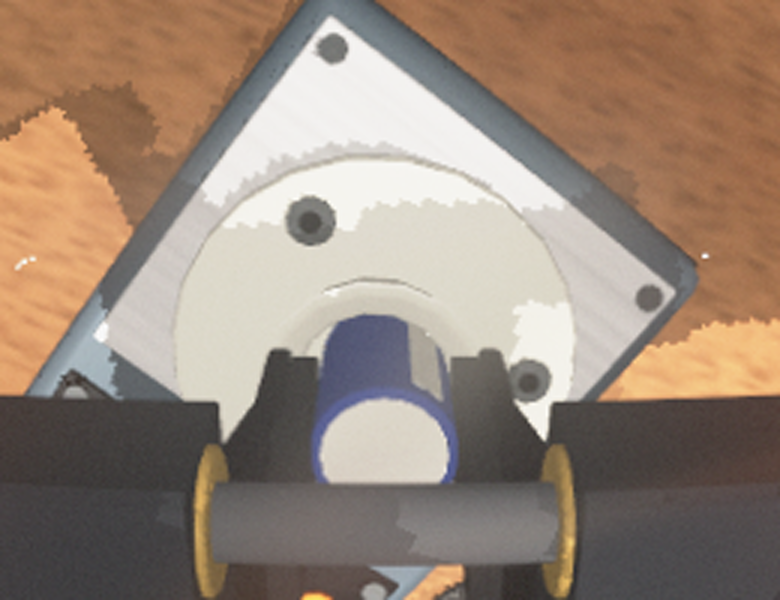

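The picture shows the capacitor upright in the pocket and the flange down on the deck. The capacitor's top edge is within about 1 px of where it sat in the grip before, so it has not slipped. Pose and force stayed steady for 2.4 s. Handing in.

```bash
python3 -c "
from rig import *
print(hand_in())"
```

```text
the job is handed in; nothing more can be done
None
```

I took the blue capacitor out of the tray, set it upright in the tester's ring and pushed it down until the ring was on its stops. I then held it for over 2.4 s and handed in at about 14 s with the robot still gripping and pressing.

**Ring fully down:** The push force rose with the springs to about 13 N. It then climbed to 24.8 N while the tool stayed at z = 0.0759 m. That puts the capacitor's underside at about 46 mm, the height given for the ring fully down.

**Grip:** The opening stayed at about 24.4 mm throughout, and the wrist picture showed at most about 0.7 mm of slip in the fingers.

**Not fully confirmed:**
- I had no direct reading of the ring or the contact pins, so "fully down" rests on the force, the height and the picture.
- My two wrist views of the pocket disagreed by about 15 mm in height, because they were taken too close together. I relied on wrist plus top view instead (z = 0.057 m against 0.056 m given).
- A small sideways force of about 6 N remained during the hold.
- I did not photograph the tray, bottle and spool again at the end. Nothing in the force readings during the moves suggested contact with them.

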